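Release the ratchet parking brake of a tow coupling

ROBOT

A 6-joint arm with a two-finger parallel gripper is mounted at the origin on the work surface. World frame = base frame: x ahead of the robot, y to its left, z up, the work surface at z = 0. Lengths are in m, angles in degrees, forces in N, time in s.
With the tool pointing down it reaches from about 0.3 to 1 m from the base axis. Payload 5.1 kg.
Tool frame: the origin (TCP) lies on the mounting face of the last link; the fingertips stand 190 mm ahead of it and the grasp point (between the pads) lies 171 mm ahead of it; y points along the fingers, x is the direction in which the jaws open and shut, and the axes are right-handed (so a half turn about y gives the same grasp; the last joint's range is limited). The gripper opens to 95 mm and grips with 3 to 60 N. Pads are 20 mm wide; open, the fingers measure 119 mm over their backs; the gripper's body (75 mm by 180 mm) begins 59 mm behind the grasp point.
Start: joints at [60.012, 7.093, 94.555, -0, 78.352, -4.733], TCP at [0.277, 0.588, 0.405] pointing down, gripper open.
Joint ranges: [-149.61, 149.61], [-58.7, 133.49], [1.44, 155.28], [-77.14, 257.14], [18.33, 153.61], [-166.67, 166.67]. Speed limits (degrees/s): [147.25, 147.25, 180, 180, 180, 180].

INTERFACE

Orientations are given as [roll, pitch, yaw] about the fixed x, y, z axes, in that order (R = Rz(yaw) Ry(pitch) Rx(roll)).
In Python, from bench import ctrl gives the robot as it stands.
- The arm moves only by the tool carry_out, never from a script. Its argument "steps" is a list of rows, each a list of 7 numbers: the turn, a rotation vector about the world's x, y, z in rad, then the shift along the world's x, y, z in cm, then the opening, from 0 (shut) to 1 (fully open). A call has 1 to 12 rows; each row shifts and turns the pose as measured when the row begins; what a row does not reach is not made up. A row lasts 1/12 s, in which the tool goes at most 41.7 mm and 7.16 degrees, less where a joint would pass 70% of its speed; a pose out of reach is approached as far as the arm can. A call with a gripper value outside its range is refused whole. The fingers move at their own pace and stop on an object; the grip force is fixed at half the most. Time passes only in rows, so rows that do not move let the fingers close. It gives the time, the measured TCP pose, the force and the opening at its end, in the units of the state.
- ctrl.sense(): the state, without advancing time (a new reading comes with each control period).
- ctrl.get_image(name): name is "scene" or "top" or "wrist"; returns a dict with "pixels" (400x640x3 uint8, red, green, blue), "depth" (400x640 float32, m along the optical axis (not along the pixel's ray), 0 where there is no reading), "K" (3x3 intrinsics, pixels), "rvec" (rotation vector, rad) and "tvec" (3), from world to camera coordinates, as OpenCV has them. Camera axes: x right, y down, z forward; pixel columns grow to the right and rows downward; lengths in m; the calibration is good to about 2 mm. A picture is of the moment at which its call begins.
- ctrl.finish_job(): hands the job in, once; it reports no verdict.
Trained networks look in the newest picture that a camera, given by its name, has taken for a name from the list of things; names that differ only in an ending like _2 or _b are one class to them, and where a whole thing is asked for, a point or a joint stands for the part that bears it (a point fixed in the world has none). Each returns a list of dicts, best first, with "score" (0 to 1); they miss things now and then, are a little off and sometimes report something else, mostly with a low value. They report only what shows in the picture. A call takes as long as a camera call.
- ctrl.search_frame(query, camera): "centre" ([x, y, z] in m, in the coordinates of the camera as it stood for that picture, good to about 4 mm: the middle of the surface that is visible of it).
- ctrl.landmark_of(query, camera): "centre" ([x, y, z] in m, in the coordinates of the camera as it stood for that picture, good to about 4 mm: a listed point, or the origin of a listed thing).
The state is a dict: "time_s": time; "q": joint angles; "dq": joint speeds; "joint_efforts": joint torques, N m; "tcp_pos": TCP position; "tcp_rot": TCP orientation; "contact_force": force on the tool from outside, world axes, zero at the start; "wrist_torque": the same for the moment, N m; "finger_gap": finger opening in m.
Only numpy, scipy, OpenCV 4.12 (cv2) and the standard library are available. Lean on these libraries where they do the work, as an engineer would, in place of code of your own. Each camera call takes 0.05 s, during which the arm holds its last target.

TASK

Let off the parking brake of the tow coupling that lies in its timber cradle on the bench. Put the fingertips on the release trigger on top of the brake lever and press it in to free the pawl, then, keeping it pressed, push the lever down past its ratchet teeth until it lies fully down on its stop, and come clear so that the trigger springs back out. It is all pressing from above: do not force the lever or pull it higher, and leave the tools and parts on the bench where they are.

Things in the scene. Friction and masses are not known exactly. Their poses are not given: they have to be found in the camera images.
- coupling: trailer tow coupling fixed in a timber cradle that is screwed to the bench. Drawbar, housing, rubber gaiter and ball head run about 700 mm along its own y (ball head at +y), centred 62 mm to the -x side of the lever, nowhere higher than 130 mm. Own z is up. Origin on the bench straight below the lever's pivot; the lever swings in its own y-z plane (x = 0), hand grip towards +y
- brake_pivot (a point): centre of the lever's pivot bolt, 135 mm above the bench; axes as the coupling's, they do not turn with the lever
- quadrant_edge (a point): a point of the toothed edge of the fixed quadrant plate, 84.5 mm from the pivot and 24 mm to the -x side of the lever's plane; plate 7 mm thick, its top 213 mm above the bench. Teeth every 0.14 rad of lever angle, from 0.25 rad upward, none below. They block the lever downwards until the trigger is pressed; upwards it clicks freely
- brake_lever (a joint): angle of the lever above horizontal, rad: 0 = fully down on its stop (brake off, level, along the coupling's +y), positive = up (brake on), end of travel 1.05; starts at 0.50 to 0.76. With the pawl free, friction holds it wherever it is left and pushing it down takes about 5 to 8 N at the trigger. Locked, it sinks to its next tooth (up to 0.14 rad) and gives 0.01 rad per 7 N more
- lever_end (a point): outer end of the hand grip, on its centre line, 312 mm from the pivot. The lever is a flat shank 12 mm wide and 28 mm high, then a round rubber grip of 29 mm diameter from 166 to 312 mm. Axes turn with the lever: y along it outward, z away from its upper side
- trigger (a joint): press angle of the release trigger, rad: 0 = sprung out, 0.28 = pressed home (parallel to the lever); from about 0.17 the pawl is clear of the teeth (it may rest a little in at first, with the pawl part-way up a tooth). 2.5 N at the pad begin to move it, 4 N press it home. Let out while the lever is among the teeth, the pawl drops into the next one; pressing again frees it
- trigger_pad (a point): middle of the pressing area on the trigger's upper face: a steel paddle 22 mm wide, lengthwise above the hand grip, hinged 165 mm and ending 268 mm from the lever's pivot, free end outward. Out, this point is 235 mm along the lever and 48 mm above its centre line; pressed home 246 and 27 mm. Axes turn with the trigger: at rest y outward along the lever, x across
- hammer: hammer with wooden handle, 300 mm long, lying; origin on the bench under its middle
- wrench: open-ended steel wrench, 200 mm long, lying; origin on the bench under its middle
- grease_tin: grey grease tin, 76 mm across, 85 mm tall, standing; origin at the centre of its underside
- hose_fitting: steel hydraulic hose fitting, 66 mm tall on a 32 mm hexagon, standing; origin at the centre of its underside
- tow_ball: loose steel tow ball on its 56 mm foot, 80 mm tall, standing; origin at the centre of its underside
- bearing: steel bearing ring, 62 mm outside, 17 mm thick, lying flat; origin at the centre of its underside

How it is judged:
By the outcome, as a careful person would: the job done as asked, in the order asked, and still so for the second after the job is handed in, with the robot touching nothing.
It also fails if it takes over 40 s, if anything falls off the work surface, if the arm or the gripper's body presses on something with over 40 N, if the wrist force passes 120 N, or if a joint passes its speed limit or range.

## Working session

There is one attempt and no reset: what is moved stays moved. The work goes in short steps, Python scripts to look and compute and a tool call to move; the robot and the scene stay as the last step left them, time stands still between calls to the robot, and variables do not carry over. Pictures are saved under pics/ and viewed, and the job is handed in when it is done.

Besides the shell and the picture viewer there is one more tool, called by a JSON object that holds its "fn" and its "kwargs", one argument or row to a line. carry_out: Moves the arm, as the interface text tells. Its arguments: {"type":"object","properties":{"steps":{"type":"array"}},"required":["steps"]}

```bash
mkdir -p pics; cat > h.py <<'E'
import numpy as np,cv2
from bench import ctrl
def toW(im,p):
    R=cv2.Rodrigues(np.array(im["rvec"],float))[0]; return R.T@(np.array(p,float)-np.array(im["tvec"],float).ravel())
def toPx(im,P):
    p,_=cv2.projectPoints(np.array([P],float),np.array(im["rvec"],float),np.array(im["tvec"],float),np.array(im["K"],float),None); return p.ravel()
E
python3 - <<'E'
from h import *
s=ctrl.sense(); print({k:np.round(v,3).tolist() for k,v in s.items()})
for c in ["scene","top","wrist"]:
    im=ctrl.get_image(c); cv2.imwrite(f"pics/{c}0.png",im["pixels"][:,:,::-1])
    for n in ["coupling","brake_pivot","quadrant_edge","lever_end","trigger_pad"]:
        r=ctrl.landmark_of(n,c)
        print(c,n,[(round(d["score"],2),np.round(toW(im,d["centre"]),4).tolist()) for d in r[:2]])
E
```

```text
{'time_s': 0.0, 'q': [60.01, 7.134, 94.634, -0.001, 78.352, -4.733], 'dq': [-0.015, 0.043, -0.143, -0.08, 0.177, 0.004], 'joint_efforts': [0.0, -41.76, -35.993, 0.077, 0.049, -0.0], 'tcp_pos': [0.277, 0.588, 0.403], 'tcp_rot': [-89.991, 0.12, 64.743], 'contact_force': [0.313, 0.065, 0.283], 'wrist_torque': [-0.006, 0.035, 0.014], 'finger_gap': 0.095}
scene coupling [(0.96, [0.5816, -0.2625, -0.0074]), (0.27, [0.684, 0.0208, 0.0012])]
scene brake_pivot [(0.92, [0.5799, -0.2571, 0.1369])]
scene quadrant_edge [(0.92, [0.5671, -0.1937, 0.1889]), (0.5, [0.5812, -0.261, -0.0042])]
scene lever_end [(0.61, [0.5807, -0.2591, 0.1346]), (0.57, [0.6045, -0.029, 0.3453])]
scene trigger_pad [(0.66, [0.5932, -0.117, 0.3248]), (0.45, [0.6024, -0.0266, 0.3404])]
top coupling [(0.58, [0.5872, -0.2577, 0.0004])]
top brake_pivot [(0.6, [0.5858, -0.2627, 0.1352]), (0.31, [0.6831, 0.023, -0.0018])]
top quadrant_edge [(0.86, [0.5658, -0.1922, 0.194])]
top lever_end [(0.74, [0.6037, -0.0306, 0.3429])]
top trigger_pad [(0.94, [0.5935, -0.1145, 0.3277])]
wrist coupling []
wrist brake_pivot []
wrist quadrant_edge []
wrist lever_end []
wrist trigger_pad []
```

View images.

View pics/scene0.png

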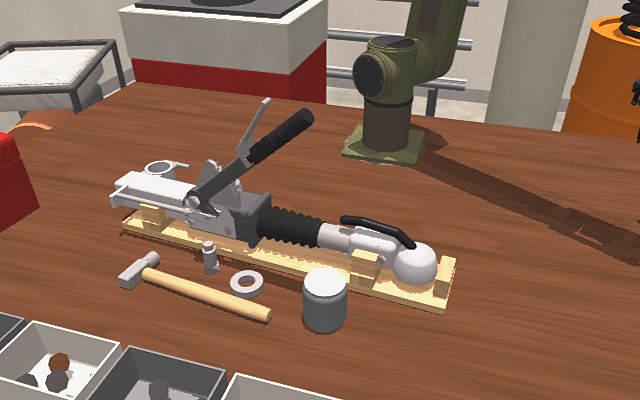

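View pics/top0.png

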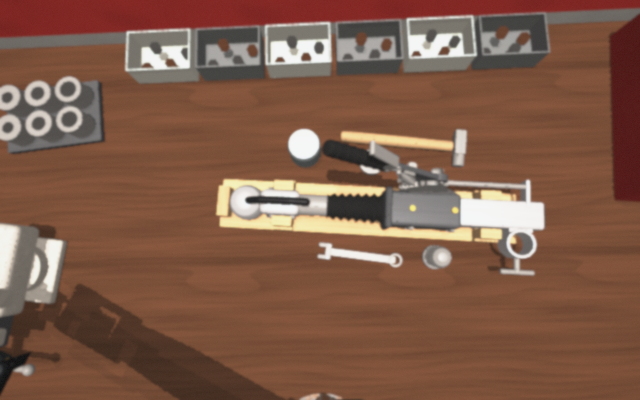

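The scene picture shows the lever raised (grip end at about 305,118, trigger paddle tip at about 268,100). From the top, the tin at (304,146) sits near the grip. The landmarks agree with each other, giving a lever angle of about 0.73 rad and a coupling yaw of about -5°. I'm moving above the lever.

{"fn": "carry_out", "kwargs": {
  "steps": [
    [0,0,-0.05,1.2,-2.5,2.5,0],
    [0,0,-0.05,1.2,-2.5,2.5,0],
    [0,0,-0.05,1.2,-2.5,2.5,0],
    [0,0,-0.05,1.2,-2.5,2.5,0],
    [0,0,-0.05,1.2,-3.4,1.8,0],
    [0,0,-0.05,1.2,-3.4,1.8,0],
    [0,0,-0.05,1.2,-3.4,1.8,0],
    [0,0,-0.05,1.2,-3.4,1.8,0],
    [0,0,-0.05,1.2,-3.4,1,0],
    [0,0,-0.05,1.2,-3.4,1,0],
    [0,0,-0.05,1.2,-3.4,1,0],
    [0,0,-0.05,1.2,-3.4,0,0]
  ]
}}

```text
time_s: 1.9
tcp_pos: [0.4185, 0.2036, 0.6131]
tcp_rot: [-90.0, 0.0, 29.5]
contact_force: [0.5, 0.1, 0.3]
finger_gap: 0.0204
```

{"fn": "carry_out", "kwargs": {
  "steps": [
    [0,0,-0.05,1.3,-3.6,0.3,0],
    [0,0,-0.05,1.3,-3.6,0.3,0],
    [0,0,-0.05,1.3,-3.6,0.3,0],
    [0,0,-0.05,1.3,-3.6,0.3,0],
    [0,0,-0.05,1.3,-3.6,0.3,0],
    [0,0,-0.05,1.3,-3.6,0.3,0],
    [0,0,-0.05,1.3,-3.6,0.3,0],
    [0,0,-0.05,1.3,-3.6,0.3,0]
  ]
}}

```text
time_s: 2.57
tcp_pos: [0.5212, -0.0998, 0.6423]
tcp_rot: [-90.1, -0.6, 5.4]
contact_force: [-0.1, 0.3, -0.1]
finger_gap: 0.0006
```

```bash
cat >> h.py <<'E'
from scipy.spatial.transform import Rotation as Ro
PV=np.array([0.583,-0.260,0.1355]); YAW=np.radians(5.2)
d=np.array([np.sin(YAW),np.cos(YAW),0]); c=np.array([d[1],-d[0],0]); Z=np.array([0,0,1.])
def lev(a,r,h): return PV+r*(np.cos(a)*d+np.sin(a)*Z)+h*(-np.sin(a)*d+np.cos(a)*Z)
def target(tip,lean,stand=0.):
    t=d*np.sin(lean)-Z*np.cos(lean); R=np.column_stack([c,t,np.cross(c,t)])
    return tip-t*(0.19+stand),R
def cur():
    s=ctrl.sense(); R=Ro.from_euler('xyz',s['tcp_rot'],degrees=True).as_matrix(); return s,np.array(s['tcp_pos']),R
def delta(tip,lean,stand=0.):
    s,p,R=cur(); tp,tR=target(tip,lean,stand)
    return np.round(Ro.from_matrix(tR@R.T).as_rotvec(),3),np.round((tp-p)*100,2)
def tipinlever():
    s,p,R=cur(); tip=p+0.19*R[:,1]; v=tip-PV
    return np.round([v@c*1000,v@d*1000,v[2]*1000],1), np.round(R[:,1],3)
E
python3 - <<'E'
from h import *
s=ctrl.sense(); print(s["time_s"],s["tcp_pos"],s["tcp_rot"],s["finger_gap"],np.round(s["q"],1))
print(delta(lev(0.73,.235,.048),0.75,0.05))
for c_ in ["scene","top","wrist"]:
  for k in range(3):
    im=ctrl.get_image(c_)
    for n in ["brake_pivot","quadrant_edge","lever_end","trigger_pad"]:
        r=ctrl.landmark_of(n,c_)
        print(c_,n,[(round(q["score"],2),np.round(toW(im,q["centre"]),4).tolist()) for q in r[:1]])
  cv2.imwrite(f"pics/{c_}1.png",im["pixels"][:,:,::-1])
E
```

```text
2.5667 [ 0.52122623 -0.09979302  0.64225438] [-90.12396436  -0.56895755   5.38304064] 0.0006218310394966987 [-1.670e+01 -1.060e+01  8.950e+01  1.000e-01  1.005e+02 -2.200e+01]
(array([ 0.753,  0.011, -0.172]), array([  5.99, -18.06, -13.87]))
scene brake_pivot [(0.56, [0.5793, -0.2577, 0.1328])]
scene quadrant_edge [(0.57, [0.5671, -0.1908, 0.1875])]
scene lever_end [(0.61, [0.607, -0.029, 0.3416])]
scene trigger_pad []
scene brake_pivot [(0.57, [0.5808, -0.2591, 0.1362])]
scene quadrant_edge [(0.83, [0.5649, -0.1978, 0.189])]
scene lever_end [(0.92, [0.6028, -0.0277, 0.3397])]
scene trigger_pad [(0.77, [0.5933, -0.1176, 0.3241])]
scene brake_pivot [(0.78, [0.5811, -0.2604, 0.1359])]
scene quadrant_edge [(0.82, [0.566, -0.1871, 0.1859])]
scene lever_end [(0.89, [0.6044, -0.0291, 0.3425])]
scene trigger_pad [(0.97, [0.5963, -0.1197, 0.3272])]
top brake_pivot []
top quadrant_edge []
top lever_end [(0.67, [0.6023, -0.0257, 0.3395])]
top trigger_pad []
top brake_pivot []
top quadrant_edge []
top lever_end [(0.55, [0.6053, -0.0262, 0.3401])]
top trigger_pad []
top brake_pivot []
top quadrant_edge []
top lever_end [(0.6, [0.6037, -0.0288, 0.3412])]
top trigger_pad []
wrist brake_pivot [(0.41, [0.4318, -0.1011, 0.0017])]
wrist quadrant_edge [(0.52, [0.5686, -0.1944, 0.1886])]
wrist lever_end [(0.56, [0.6036, -0.0273, 0.3463])]
wrist trigger_pad []
wrist brake_pivot []
wrist quadrant_edge [(0.51, [0.5661, -0.1909, 0.1882])]
wrist lever_end [(0.88, [0.6046, -0.026, 0.3454])]
wrist trigger_pad [(0.87, [0.5989, -0.1162, 0.3287])]
wrist brake_pivot []
wrist quadrant_edge [(0.51, [0.5666, -0.1914, 0.1884])]
wrist lever_end [(0.58, [0.6066, -0.0266, 0.3443])]
wrist trigger_pad [(0.9, [0.5992, -0.1158, 0.3321])]
```

{"fn": "carry_out", "kwargs": {
  "steps": [
    [0.07,0,-0.02,0.7,-2.8,0,0],
    [0.08,0,-0.02,0.7,-2.8,0,0],
    [0.08,0,-0.02,0.7,-2.2,-1,0],
    [0.08,0,-0.02,0.6,-2,-1.5,0],
    [0.08,0,-0.02,0.6,-1.8,-2,0],
    [0.08,0,-0.02,0.6,-1.6,-2,0],
    [0.08,0,-0.02,0.6,-1.6,-2,0],
    [0.08,0,-0.02,0.6,-1.6,-2,0],
    [0.08,0,-0.01,0.5,-1.0,-2,0]
  ]
}}

```text
time_s: 5.57
tcp_pos: [0.5769, -0.2761, 0.5226]
tcp_rot: [-48.1, -1.6, -5.7]
contact_force: [0.4, -0.1, -0.1]
finger_gap: 0.0008
```

```bash
sed -i 's/0.583,-0.260/0.582,-0.260/' h.py
python3 - <<'E'
from h import *
s=ctrl.sense(); print(s["time_s"],s["tcp_pos"],s["tcp_rot"],s["finger_gap"],np.round(s["q"],1),s["contact_force"])
print(delta(lev(0.73,.235,.048),0.75,0.05),delta(lev(0.73,.235,.048),0.75,0.01),tipinlever())
for c_ in ["scene","wrist"]:
    im=ctrl.get_image(c_)
    for n in ["lever_end","trigger_pad"]:
        r=ctrl.landmark_of(n,c_)
        print(c_,n,[(round(q["score"],2),np.round(toW(im,q["centre"]),4).tolist()) for q in r[:1]])
    cv2.imwrite(f"pics/{c_}2.png",im["pixels"][:,:,::-1])
E
```

```text
5.5667 [ 0.57689485 -0.2760655   0.52264005] [-48.12817809  -1.603726    -5.7017239 ] 0.0007748229308706712 [-35.8   6.6  86.4  37.7 106.1 -26.2] [ 0.38612788 -0.13360294 -0.09196605]
(array([0.022, 0.026, 0.009]), array([ 0.32, -0.43, -1.91])) (array([0.022, 0.026, 0.009]), array([ 0.57,  2.28, -4.83])) (array([  1.4, 110.3, 245.7]), array([ 0.087,  0.662, -0.744]))
scene lever_end [(0.73, [0.6036, -0.0235, 0.3415])]
scene trigger_pad [(0.68, [0.5929, -0.1179, 0.3249])]
wrist lever_end [(0.69, [0.6037, -0.0269, 0.3435])]
wrist trigger_pad [(0.79, [0.6013, -0.1177, 0.329])]
```

View pics/scene2.png

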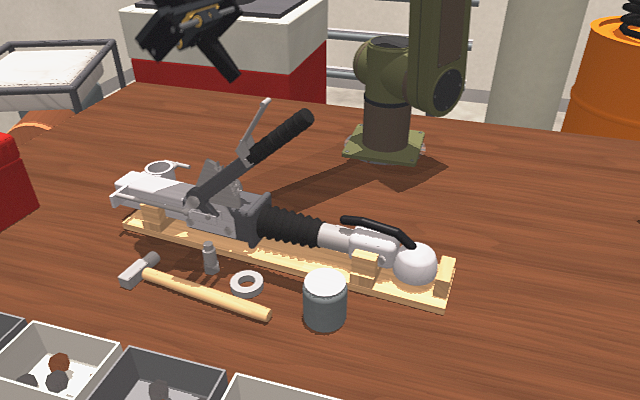

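View pics/wrist2.png

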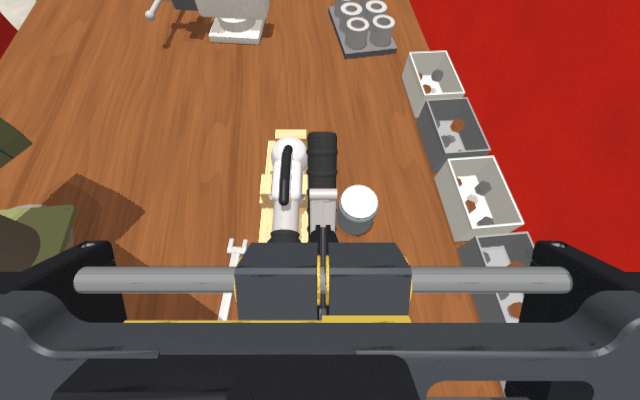

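The scene picture shows the gripper at (190,30) above the trigger with nothing touched. In the wrist view the finger seam (column 322) lines up with the lever and paddle (322,193). I'm approaching.

{"fn": "carry_out", "kwargs": {
  "steps": [
    [0.01,0.013,0.005,0.15,0.6,-1.2,0],
    [0.01,0.013,0.005,0.15,0.6,-1.2,0],
    [0,0,0,0.15,0.6,-1.2,0],
    [0,0,0,0.1,0.5,-1.2,0],
    [0,0,0,0,0,0,0]
  ]
}}

```text
time_s: 6.28
tcp_pos: [0.5822, -0.2443, 0.4819]
tcp_rot: [-47.9, -0.7, -4.6]
contact_force: [-0.4, -0.2, -0.4]
finger_gap: 0.0005
```

```bash

python3 - <<'E'
from h import *
print(delta(lev(0.73,.235,.048),0.75,0.0),delta(lev(0.73,.246,.027),0.75,0.0),tipinlever())
for c_ in ["scene","wrist"]:
    im=ctrl.get_image(c_)
    cv2.imwrite(f"pics/{c_}3.png",cv2.resize(im["pixels"][50:250,100:420,::-1],(800,500)) if c_=="scene" else im["pixels"][:,:,::-1])
E
```

```text
(array([ 0.016,  0.011, -0.011]), array([ 0.1 , -0.22, -1.49])) (array([ 0.016,  0.011, -0.011]), array([ 0.3 ,  2.  , -2.32])) (array([ -0.9, 143.1, 205.5]), array([ 0.062,  0.668, -0.742]))
```

View pics/scene3.png

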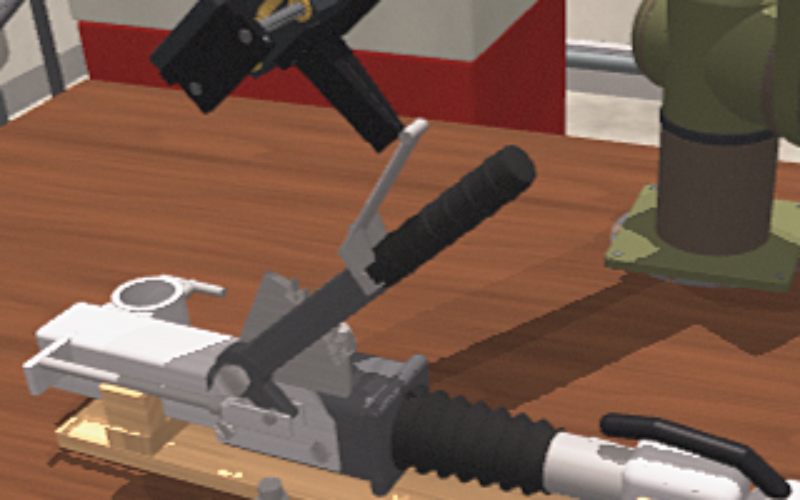

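{"fn": "carry_out", "kwargs": {
  "steps": [
    [0.01,0.005,-0.005,0.1,-0.4,-0.7,0],
    [0.01,0.005,-0.005,0.1,-0.1,-0.8,0],
    [0,0,0,0.1,0.3,-0.1,0],
    [0,0,0,0.1,0.3,-0.1,0]
  ]
}}

```text
time_s: 6.72
tcp_pos: [0.5864, -0.2454, 0.4674]
tcp_rot: [-46.8, -0.2, -5.3]
contact_force: [-1.9, -1.7, 2.8]
finger_gap: 0.0001
```

```bash

python3 - <<'E'
from h import *
print(delta(lev(0.73,.246,.027),0.75,0.0),tipinlever(),ctrl.sense()["contact_force"])
im=ctrl.get_image("scene")
cv2.imwrite(f"pics/scene4.png",cv2.resize(im["pixels"][50:250,100:420,::-1],(800,500)))
E
```

```text
(array([-0.003,  0.004,  0.002]), array([-0.12,  2.1 , -0.87])) (array([  3.8, 145. , 193.4]), array([ 0.066,  0.681, -0.729])) [-1.9137588  -1.65159685  2.77398554]
```

View pics/scene4.png

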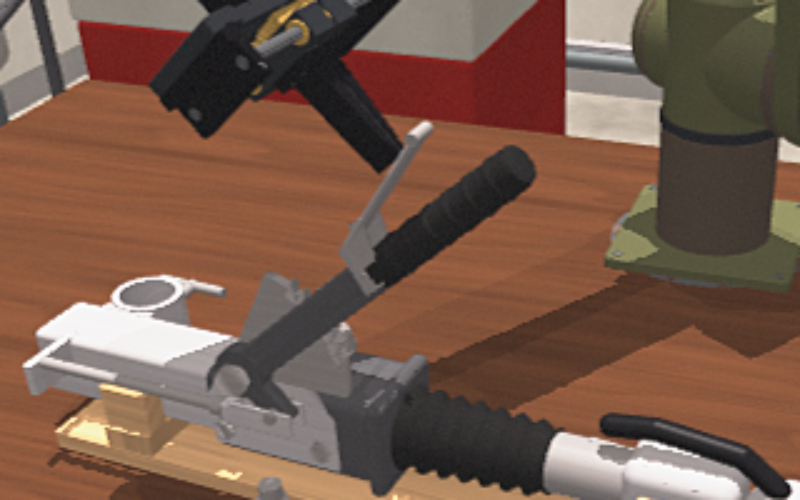

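{"fn": "carry_out", "kwargs": {
  "steps": [
    [0,0,0,0,0.6,-0.25,0],
    [0,0,0,0,0.6,-0.25,0],
    [0,0,0,-0.1,0.6,-0.25,0],
    [0,0,0,-0.1,0.5,-0.25,0]
  ]
}}

```text
time_s: 7.1
tcp_pos: [0.585, -0.2219, 0.4587]
tcp_rot: [-47.0, -0.6, -5.6]
contact_force: [3.4, -8.4, 2.2]
finger_gap: 0.0005
```

```bash

python3 - <<'E'
from h import *
print(delta(lev(0.73,.246,.027),0.75,0.0),tipinlever(),ctrl.sense()["contact_force"])
im=ctrl.get_image("scene")
cv2.imwrite(f"pics/scene5.png",cv2.resize(im["pixels"][50:250,100:420,::-1],(800,500)))
r=ctrl.landmark_of("lever_end","scene")
print([(round(q["score"],2),np.round(toW(im,q["centre"]),4).tolist()) for q in r[:1]])
E
```

```text
(array([0.001, 0.01 , 0.006]), array([ 0.02, -0.25, -0.  ])) (array([  1.7, 167.8, 184.2]), array([ 0.073,  0.678, -0.732])) [ 3.38373135 -8.4488601   2.23992705]
[(0.67, [0.605, -0.0264, 0.3409])]
```

View pics/scene5.png

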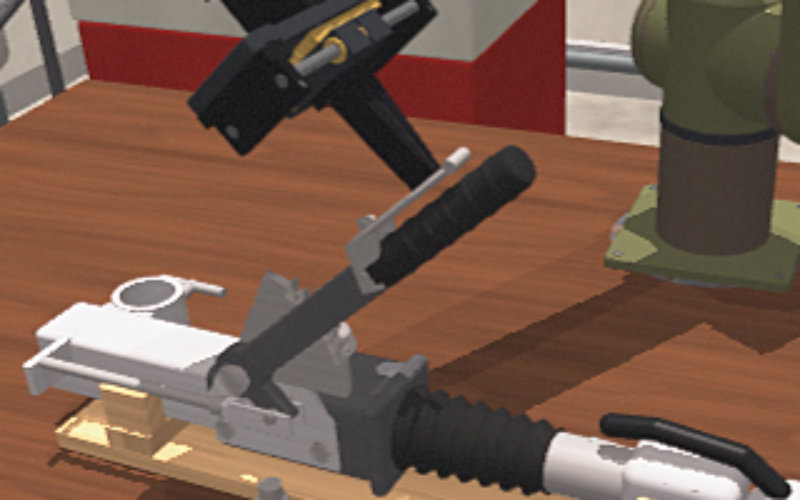

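The trigger is pressed parallel to the lever (paddle from 360,245 to 460,155) and the lever has not dropped. I'm working out the arc next.

```bash

python3 - <<'E'
from h import *
A=np.arange(0.73,-0.05,-0.04)
for a,b in zip(A,A[1:]):
    p,_=target(lev(a,.246,.027),a);q,_=target(lev(b,.246,.027),b); print(round(a,2),np.round((q-p)*100,2),np.round(-0.04*c,3))
E
```

```text
0.73 [ 0.12  1.29 -0.18] [-0.04   0.004 -0.   ]
0.69 [ 0.12  1.29 -0.23] [-0.04   0.004 -0.   ]
0.65 [ 0.12  1.28 -0.28] [-0.04   0.004 -0.   ]
0.61 [ 0.11  1.26 -0.33] [-0.04   0.004 -0.   ]
0.57 [ 0.11  1.25 -0.39] [-0.04   0.004 -0.   ]
0.53 [ 0.11  1.23 -0.44] [-0.04   0.004 -0.   ]
0.49 [ 0.11  1.21 -0.48] [-0.04   0.004 -0.   ]
0.45 [ 0.11  1.19 -0.53] [-0.04   0.004 -0.   ]
0.41 [ 0.11  1.17 -0.58] [-0.04   0.004 -0.   ]
0.37 [ 0.1   1.15 -0.63] [-0.04   0.004 -0.   ]
0.33 [ 0.1   1.12 -0.67] [-0.04   0.004 -0.   ]
0.29 [ 0.1   1.09 -0.72] [-0.04   0.004 -0.   ]
0.25 [ 0.1   1.06 -0.76] [-0.04   0.004 -0.   ]
0.21 [ 0.09  1.03 -0.8 ] [-0.04   0.004 -0.   ]
0.17 [ 0.09  1.   -0.84] [-0.04   0.004 -0.   ]
0.13 [ 0.09  0.97 -0.88] [-0.04   0.004 -0.   ]
0.09 [ 0.08  0.93 -0.92] [-0.04   0.004 -0.   ]
0.05 [ 0.08  0.89 -0.96] [-0.04   0.004 -0.   ]
0.01 [ 0.08  0.85 -0.99] [-0.04   0.004 -0.   ]
```

{"fn": "carry_out", "kwargs": {
  "steps": [
    [-0.03,0.004,0,0.1,0.9,-0.35,0],
    [-0.04,0.004,0,0.1,1.25,-0.3,0],
    [-0.04,0.004,0,0.1,1.25,-0.35,0],
    [-0.04,0.004,0,0.1,1.25,-0.4,0]
  ]
}}

```text
time_s: 7.53
tcp_pos: [0.5884, -0.1753, 0.451]
tcp_rot: [-55.8, -0.8, -5.4]
contact_force: [0.3, -4.1, 3.4]
finger_gap: 0.0004
```

```bash
cat > chk.py <<'E'
from h import *
import sys
k=sys.argv[1]
T,D=tipinlever(); s=ctrl.sense()
lean=np.arctan2(D[:2]@d[:2],-D[2])
rho=np.hypot(T[1],T[2]); 
print("tip",T,"lean",round(lean,3),"rho",round(rho,1),"(home 247.5) a_home",round(np.arctan2(T[2],T[1])-np.arctan2(27,246),3),"F",np.round(s["contact_force"],1),s["time_s"])
im=ctrl.get_image("scene")
cv2.imwrite(f"pics/scene{k}.png",cv2.resize(im["pixels"][50:300,100:500,::-1],(800,500)))
r=ctrl.landmark_of("lever_end","scene")
for q in r[:1]:
    w=toW(im,q["centre"]); v=w-PV; print(round(q["score"],2),np.round(w,4),"a_end",round(np.arctan2(v[2],v@d),3))
E
python3 chk.py 6
```

```text
tip [  1.4 191.7 158.3] lean 0.597 rho 248.6 (home 247.5) a_home 0.581 F [ 0.3 -4.1  3.4] 7.5333
0.95 [ 0.605  -0.0013  0.3073] a_end 0.585
```

View pics/scene6.png

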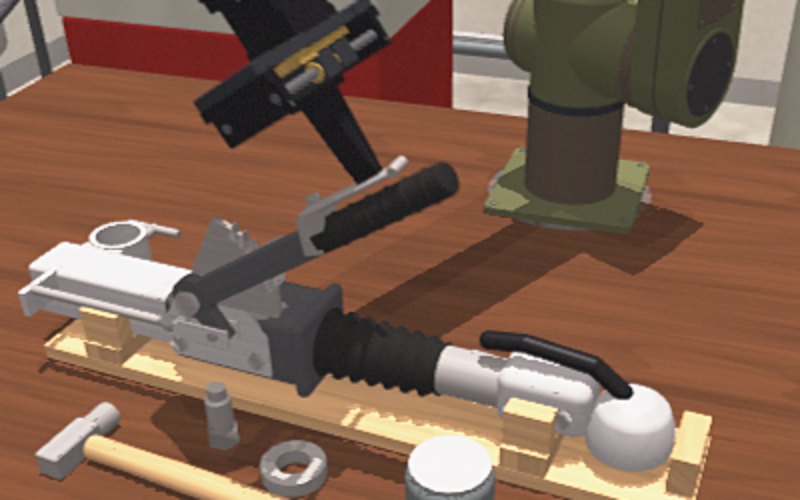

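The lever is following: angle 0.58 from both measures, trigger still home. I'm continuing down the arc.

{"fn": "carry_out", "kwargs": {
  "steps": [
    [-0.04,0.004,0,0.1,1.2,-0.45,0],
    [-0.04,0.004,0,0.1,1.2,-0.5,0],
    [-0.04,0.004,0,0.1,1.2,-0.55,0],
    [-0.04,0.004,0,0.1,1.15,-0.6,0],
    [-0.04,0.004,0,0.1,1.15,-0.65,0],
    [-0.04,0.004,0,0.1,1.1,-0.7,0]
  ]
}}

```text
time_s: 8.13
tcp_pos: [0.5943, -0.1045, 0.4243]
tcp_rot: [-69.4, -1.0, -5.1]
contact_force: [-0.9, -0.5, 5.3]
finger_gap: 0.0004
```

```bash
python3 chk.py 7
```

```text
tip [  1.1 222.8 110.9] lean 0.36 rho 248.9 (home 247.5) a_home 0.353 F [-0.9 -0.5  5.3] 8.1333
```

View pics/scene7.png

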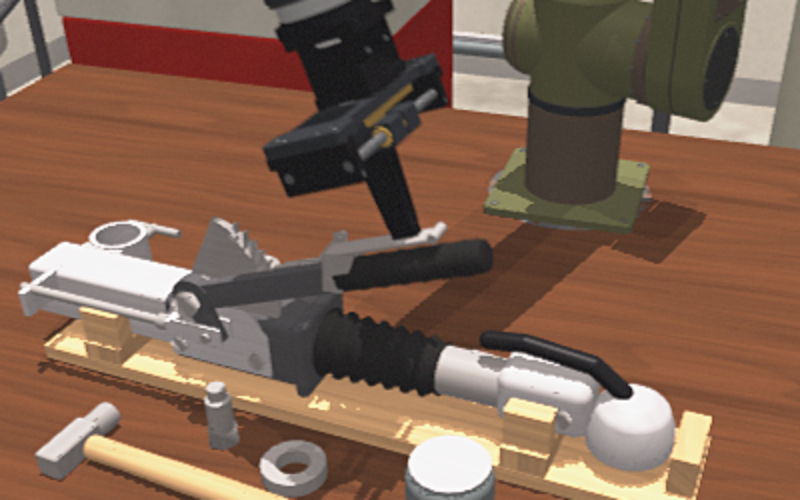

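{"fn": "carry_out", "kwargs": {
  "steps": [
    [-0.04,0.004,0,0.1,1.0,-0.8,0],
    [-0.04,0.004,0,0.1,1.0,-0.85,0],
    [-0.04,0.004,0,0.1,1.0,-0.85,0],
    [-0.04,0.004,0,0.1,1.0,-0.9,0],
    [-0.04,0.004,0,0.1,0.95,-0.9,0]
  ]
}}

```text
time_s: 8.65
tcp_pos: [0.5998, -0.0547, 0.3875]
tcp_rot: [-80.2, -0.8, -5.0]
contact_force: [-1.4, 2.1, 6.0]
finger_gap: 0.0002
```

```bash
python3 chk.py 8
```

```text
tip [  1.7 238.6  64.8] lean 0.172 rho 247.2 (home 247.5) a_home 0.156 F [-1.4  2.1  6. ] 8.65
0.86 [0.6091 0.0456 0.1842] a_end 0.157
```

View pics/scene8.png

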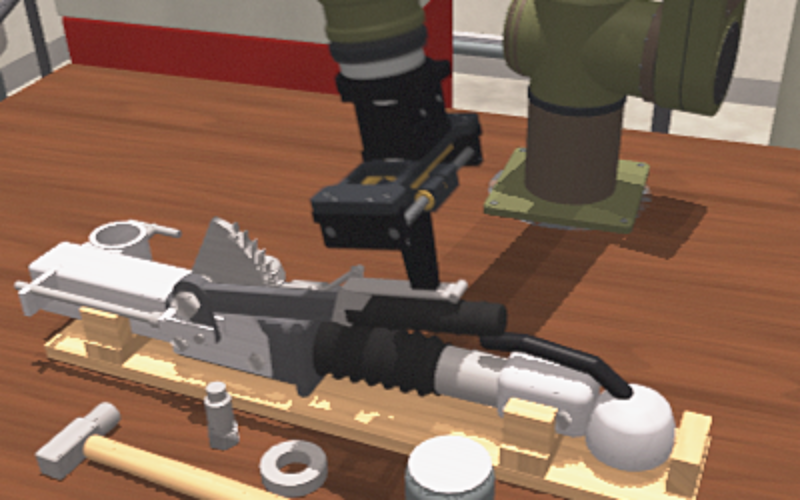

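{"fn": "carry_out", "kwargs": {
  "steps": [
    [-0.04,0.004,0,0,0.9,-0.95,0],
    [-0.04,0.004,0,0,0.8,-0.95,0],
    [-0.04,0.004,0,0,0.8,-0.95,0],
    [-0.04,0.004,0,0,0.75,-0.95,0]
  ]
}}

```text
time_s: 9.08
tcp_pos: [0.6017, -0.0234, 0.3551]
tcp_rot: [-88.8, -1.0, -5.0]
contact_force: [0.2, 4.3, 5.1]
finger_gap: 0.0004
```

```bash
python3 chk.py 9
```

```text
tip [  1.5 241.4  29.7] lean 0.021 rho 243.2 (home 247.5) a_home 0.013 F [0.2 4.3 5.1] 9.0833
0.68 [0.6112 0.0519 0.1411] a_end 0.018
```

View pics/scene9.png

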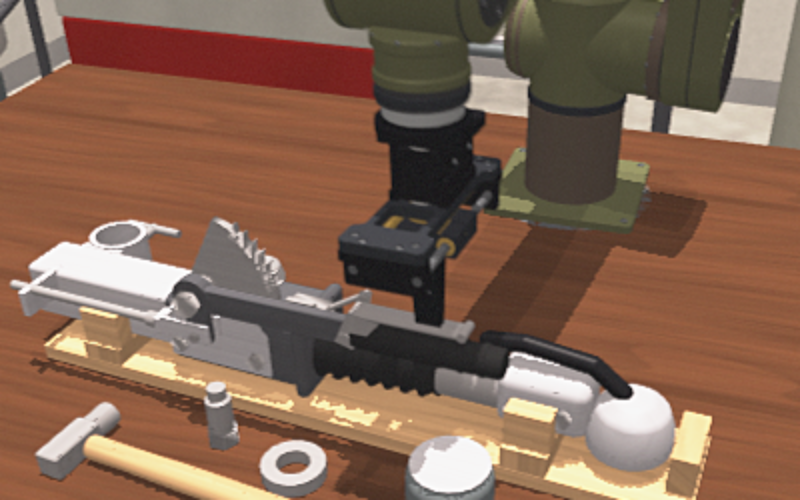

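Nearly down (about 0.015). Pressing gently onto the stop.

{"fn": "carry_out", "kwargs": {
  "steps": [
    [-0.01,0,0,0,0.1,-0.5,0],
    [-0.01,0,0,0,0,-0.6,0],
    [0,0,0,0,0,-0.6,0]
  ]
}}

```text
time_s: 9.43
tcp_pos: [0.6024, -0.0218, 0.3497]
tcp_rot: [-89.1, -0.9, -5.1]
contact_force: [-14.2, 1.1, 27.7]
finger_gap: 0.0007
```

```bash
python3 chk.py 10
```

```text
tip [  1.7 242.1  24.2] lean 0.015 rho 243.3 (home 247.5) a_home -0.01 F [-14.2   1.1  27.7] 9.4333
0.67 [0.6133 0.0506 0.1353] a_end -0.001
```

On the stop: the tip has gone as low as it will and the force rose to 28 N. I'm coming clear straight up.

{"fn": "carry_out", "kwargs": {
  "steps": [
    [0,0,0,0,0,0.5,0],
    [0,0,0,0,0,1,0],
    [0,0,0,0,0,1.5,0],
    [0,0,0,0,-0.3,2.5,0],
    [0,0,0,0,-0.3,3,0],
    [0,0,0,0,0,3,0],
    [0,0,0,0,0,3,0],
    [0,0,0,0,0,3,0],
    [0,0,0,0,0,0,0],
    [0,0,0,0,0,0,0]
  ]
}}

```text
time_s: 10.37
tcp_pos: [0.5987, -0.0403, 0.5332]
tcp_rot: [-88.5, 0.2, -5.6]
contact_force: [-1.6, 0.1, -0.9]
finger_gap: 0.0006
```

```bash
python3 chk.py 11; python3 - <<'E'
from h import *
for c_ in ["scene","wrist"]:
  for k in range(2):
    im=ctrl.get_image(c_)
    for n in ["lever_end","trigger_pad"]:
      for q in ctrl.landmark_of(n,c_)[:1]:
        v=toW(im,q["centre"])-PV; print(c_,n,round(q["score"],2),"along",round(v@d,4),"up",round(v[2],4))
print("expect pad out 235,48")
E
```

```text
tip [ -3.9 225.1 207.8] lean 0.026 rho 306.4 (home 247.5) a_home 0.636 F [-1.6  0.1 -0.9] 10.3667
0.91 [0.6124 0.0503 0.1323] a_end -0.01
scene lever_end 0.98 along 0.3122 up -0.0026
scene trigger_pad 0.73 along 0.2387 up 0.0461
scene lever_end 0.89 along 0.3133 up 0.0018
scene trigger_pad 0.89 along 0.2375 up 0.0447
wrist lever_end 0.57 along 0.313 up 0.0002
wrist trigger_pad 0.72 along 0.2338 up 0.0511
wrist lever_end 0.58 along 0.3124 up 0.0024
wrist trigger_pad 0.56 along 0.2344 up 0.0531
expect pad out 235,48
```

View pics/scene11.png

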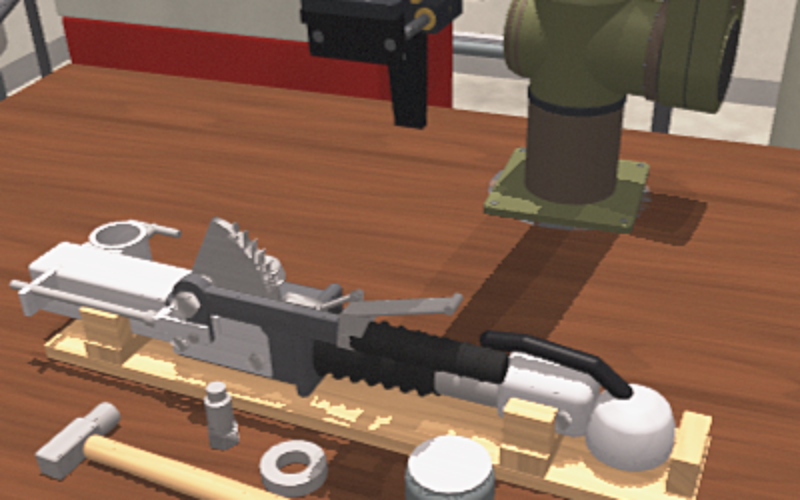

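The picture shows the lever level, with its grip end at (505,362). The trigger has sprung out (paddle tip at 460,300), the fingers are well clear, and the loose parts in view haven't moved. I'm handing in.

```bash
python3 -c "
from h import *
print(ctrl.finish_job())"
```

```text
the job is handed in; nothing more can be done
None
```

The parking brake is off: the lever lies fully down on its stop, the trigger has sprung back out, and the job is handed in.

I put the closed fingertips on the trigger pad and pressed it home, parallel to the lever, with 4 to 9 N. I then followed the lever's arc from about 0.73 rad down to its stop, keeping the trigger pressed, and lifted straight up.

- **Lever:** three readings of its end put it level, -3 to +2 mm of the pivot's height (about 0 ± 0.01 rad). One earlier reading gave -0.01 rad, which is within the network's error.
- **Trigger:** the pad reads 234–239 mm along the lever and 45–53 mm above its centre line, against an expected 235 and 48 mm when out. The last picture also shows it out.
- **Clearance:** the fingertips ended about 160 mm above the pad, with a residual force reading under 2 N. I handed in soon after about 10.4 s on the robot's clock.
- **Other parts:** the hammer, hose fitting, bearing and tin look untouched in the last picture. I did not look at the wrench or tow ball again after the move, but the arm did not go near them at bench level.

The firm press onto the stop was harder than I meant. The wrist reading reached about 31 N in all, including 14 N sideways, which is still well under the limits. Partway down, at about 0.35 rad, the trigger looked slightly raised in one picture, but the lever kept moving freely at about 5 N.

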